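Collect the tape rolls on the carrying stand

TASK

Two rolls of tape stand on edge in the wooden cradle. Pick up the roll stand by its wooden grip, run its arm through the holes of both rolls at once and lift them off the cradle together. Then set the stand down upright on the open bench, with both rolls hanging free on its arm, and let go.

Things in the scene. Friction and masses are not known exactly. Their poses are not given: they have to be found in the camera images.
- stand: loose steel L-stand, 0.6 kg. Origin: underside of foot, below the post; z up, x along the arm. Foot plate x -85..20, y +-60, 12 mm thick. Post 18 mm square. Level arm, radius 8 mm, at z 110 mm; ball tip (radius 11) ends at x 206, collar (radius 14) at x 18..23. Wooden grip 30 x 30 mm on the post, z 150..220: grasp from above, across either pair of faces. Mass centre x -18 mm empty, 0 loaded
- cradle: wooden roll cradle fixed to the bench, 128 mm long (x), 110 mm wide (y). Origin: centre of its underside, z up. Two dowels along x, radius 8 mm, at y = +-32 mm, height 78 mm, between end boards 12 mm thick and 88 mm high. Open above. Its x axis points to the robot's left, toward the stand: the arm can enter the rolls over that end board
- wide_roll_mid (a point): brown tape roll, outer diameter 105 mm, 48 mm wide, clear hole at least 70 mm across, 60 g; axis along its z, which starts along the cradle's x. This point: centre of the hole, halfway through the roll. Starts on edge on the dowels with its centre about 129 mm above the bench, at cradle x of about -22 mm (faces -46 and +2 mm)
- narrow_roll_mid (a point): cream tape roll, outer diameter 98 mm, 36 mm wide, clear hole at least 70 mm across, 60 g; axis along its z, which starts along the cradle's x. This point: centre of the hole, halfway through the roll. Starts on edge on the dowels with its centre about 125 mm above the bench, at cradle x of about +28 mm (faces +10 and +46 mm), the one nearer the stand

How it is judged:
On the way, in this order (a step that is already met when the one before it is completed fails the run):
1. the stand's arm runs through the holes of both rolls while they still rest in the cradle (x of wide_roll_mid in the frame of stand between 0.03 and 0.18 m and y of wide_roll_mid in the frame of stand between -0.042 and 0.042 m and z of wide_roll_mid in the frame of stand between 0.065 and 0.155 m and x of narrow_roll_mid in the frame of stand between 0.03 and 0.18 m and y of narrow_roll_mid in the frame of stand between -0.042 and 0.042 m and z of narrow_roll_mid in the frame of stand between 0.065 and 0.155 m and height (world z) of each of wide_roll_mid, narrow_roll_mid below 0.15 m), for 0.1 s.
2. both rolls hang on the arm, lifted clear above the cradle's dowels (x of wide_roll_mid in the frame of stand between 0.03 and 0.18 m and y of wide_roll_mid in the frame of stand between -0.042 and 0.042 m and z of wide_roll_mid in the frame of stand between 0.065 and 0.155 m and x of narrow_roll_mid in the frame of stand between 0.03 and 0.18 m and y of narrow_roll_mid in the frame of stand between -0.042 and 0.042 m and z of narrow_roll_mid in the frame of stand between 0.065 and 0.155 m and height (world z) of each of wide_roll_mid, narrow_roll_mid above 0.155 m), for 0.2 s.
At the end, for the whole second after the job is handed in: the stand is released, at rest, upright (within 0.1 rad) with its foot on the bench (within 8 mm), and both rolls hang on its arm, roll centres 30 to 180 mm from the post along the arm and less than 100 mm above the bench, so off the cradle (x of wide_roll_mid in the frame of stand between 0.03 and 0.18 m and y of wide_roll_mid in the frame of stand between -0.042 and 0.042 m and z of wide_roll_mid in the frame of stand between 0.065 and 0.155 m and x of narrow_roll_mid in the frame of stand between 0.03 and 0.18 m and y of narrow_roll_mid in the frame of stand between -0.042 and 0.042 m and z of narrow_roll_mid in the frame of stand between 0.065 and 0.155 m and height (world z) of each of wide_roll_mid, narrow_roll_mid below 0.1 m and height (world z) of stand below 0.008 m and angle between stand's own z axis and vertical below 0.1 rad and linear speed of stand below 0.02 m/s); the robot touches nothing.
It also fails if it takes over 58 s, if anything falls off the work surface, if the arm or the gripper's body presses on something with over 40 N, if the wrist force passes 120 N, or if a joint passes its speed limit or range.

ROBOT

A 6-joint arm with a two-finger parallel gripper is mounted at the origin on the work surface; the furniture and walls round the work are solid. World frame = base frame: x ahead of the robot, y to its left, z up, the work surface at z = 0. Lengths are in m, angles in rad, forces in N, time in s.
With the tool pointing down it reaches from about 0.25 to 0.725 m from the base axis. Payload 4 kg.
Tool frame: the origin (TCP) lies midway between the tips of the shut fingers; the grasp point (between the pads) lies 19 mm behind it; z points along the fingers, y is the line along which they close (so a half turn about z gives the same grasp; the last joint's range is limited). The gripper opens to 85 mm and grips with 20 to 120 N. Pads are 22 mm wide; open, the fingers measure 114 mm over their backs; the gripper's body (76 mm by 85 mm) begins 54 mm behind the grasp point. The pads swing forward as they close: fully open they stand 13 mm farther back than shut.
Start: joints at [1.252, 0.241, 0.005, 1.335, 0, 1.571], TCP at [0.157, 0.475, 0.231] pointing down, gripper open.
Joint ranges: [-2.72, 2.72], [-1.05, 1.87], [-1.09, 1.28], [-1.99, 2.15], [-1.42, 1.44], [-3.14, 3.14]. Speed limits (rad/s): [2.79, 2.79, 3.14, 3.14, 3.14, 3.14].

INTERFACE

Orientations are given as a unit quaternion [x, y, z, w].
In Python, from workcell import bot gives the robot as it stands.
- The arm moves only by the tool play_rows, never from a script. Its argument "moves" is a list of rows, each a list of 3 entries, a list of its own where there are three numbers: the opening, from -1 (shut) to 1 (fully open), then the shift along the tool's x, y, z in cm, then the turn, a rotation vector about the tool's x, y, z in rad. A call has 1 to 12 rows; each row shifts and turns the commanded pose from where the row before left it, along the tool's axes as they then stand; what a row does not reach is not made up. A row lasts 1/12 s, in which the tool goes at most 41.7 mm and 7.16 degrees, less where a joint would pass 70% of its speed; a pose out of reach is approached as far as the arm can. A call is refused whole if a number of a shift passes 4.17 or a number of a turn 0.125, either way. A call with a gripper value outside its range is refused whole. The fingers move at their own pace and stop on an object; the grip force is fixed at half the most. Time passes only in rows, so rows that do not move let the fingers close. It gives the time, the measured TCP pose, the force and the opening at its end, in the units of the state.
- bot.get_obs(): the state, without advancing time (a new reading comes with each control period).
- bot.camera(name): name is "side" or "top" or "wrist"; returns (picture, depth): 420x560x3 uint8, red, green, blue; 420x560 float32, m along the optical axis (not along the pixel's ray), 0 where there is no reading.
- bot.camera_info(name): a dict with "K" (3x3 intrinsics, pixels), "world_from_camera" (4x4, takes a point from camera to world coordinates); the wrist camera has in their place "T_tool_cam" (4x4, takes a point from camera to tool coordinates, whose origin is the TCP and whose axes are the flange's). Camera axes: x right, y up, looking along -z (the intrinsics and any distortion apply to the point x, -y, -z); pixel columns grow to the right and rows downward; lengths in m; the calibration is good to about 2 mm. A picture is of the moment at which its call begins: read the wrist's pose just before it. camera_info takes no time and is no camera call.
- bot.job_done(): hands the job in, once; it reports no verdict.
The state is a dict: "clock": time; "joint_pos": joint angles; "joint_vel": joint speeds; "tau": joint torques, N m; "eef_pos": TCP position; "tool_rot": TCP orientation; "ft_force": force on the tool from outside, world axes, zero at the start; "ft_torque": the same for the moment, N m; "grip_width": finger opening in m.
Only numpy, scipy, OpenCV 4.12 (cv2) and the standard library are available. Lean on these libraries where they do the work, as an engineer would, in place of code of your own. Each camera call takes 0.05 s, during which the arm holds its last target. There are 200 camera calls.

## Working session

There is one attempt and no reset: what is moved stays moved. The work goes in short steps, Python scripts to look and compute and a tool call to move; the robot and the scene stay as the last step left them, time stands still between calls to the robot, and variables do not carry over. Pictures are saved under pics/ and viewed, on a budget of 10 in all, crops included, one or two more only if the job needs it, and the job is handed in when it is done.

Besides the shell and the picture viewer there is one more tool, called after ">>>" by a JSON object that holds its "fn" and its "kwargs", one argument or row to a line. play_rows: Moves the arm, as the interface text tells. Its arguments: {"type":"object","properties":{"moves":{"type":"array"}},"required":["moves"]}

```bash
mkdir -p pics; ls
python3 - <<'E'
from workcell import bot
import numpy as np, cv2
np.set_printoptions(precision=4,suppress=True)
print(bot.get_obs())
for n in ["side","top","wrist"]:
    im,d=bot.camera(n); cv2.imwrite(f"pics/{n}0.png",im[:,:,::-1]); np.save(f"pics/{n}0.npy",d)
    print(n,bot.camera_info(n))
a=cv2.imread("pics/side0.png");b=cv2.imread("pics/top0.png")
E
```

```text
pics
{'clock': 0.0, 'joint_pos': array([1.252 , 0.2414, 0.0037, 1.3352, 0.    , 1.5708]), 'joint_vel': array([-0.0015, -0.0001,  0.0003, -0.0015, -0.0009,  0.0015]), 'tau': array([  0.0006, -37.2315,  25.2409,   0.017 ,   0.0001,   0.    ]), 'eef_pos': array([0.1565, 0.4742, 0.2304]), 'tool_rot': array([ 0.1587,  0.9873, -0.001 , -0.0002]), 'ft_force': array([-0.3476,  0.6542, -0.1208]), 'ft_torque': array([ 0.0546,  0.0436, -0.0015]), 'grip_width': 0.08553222006538064}
side {'K': array([[531.3888,   0.    , 273.8925],
       [  0.    , 531.3888, 213.7056],
       [  0.    ,   0.    ,   1.    ]]), 'world_from_camera': array([[ 0.9992,  0.0355, -0.0205,  0.5168],
       [-0.0348,  0.4706, -0.8817, -0.9474],
       [-0.0216,  0.8817,  0.4714,  0.5926],
       [ 0.    ,  0.    ,  0.    ,  1.    ]])}
top {'K': array([[402.5102,   0.    , 281.0206],
       [  0.    , 402.5102, 204.614 ],
       [  0.    ,   0.    ,   1.    ]]), 'world_from_camera': array([[-0.0287,  0.9959, -0.0862,  0.4683],
       [-0.9995, -0.0275,  0.0154, -0.0214],
       [ 0.0129,  0.0866,  0.9962,  0.9384],
       [ 0.    ,  0.    ,  0.    ,  1.    ]])}
wrist {'K': array([[362.9591,   0.    , 281.196 ],
       [  0.    , 362.9591, 208.2408],
       [  0.    ,   0.    ,   1.    ]]), 'T_tool_cam': array([[-0.0006,  0.9476,  0.3194,  0.0828],
       [ 1.    ,  0.0004,  0.0009, -0.0005],
       [ 0.0008,  0.3194, -0.9476, -0.1422],
       [ 0.    ,  0.    ,  0.    ,  1.    ]])}
```

View pics/top0.png

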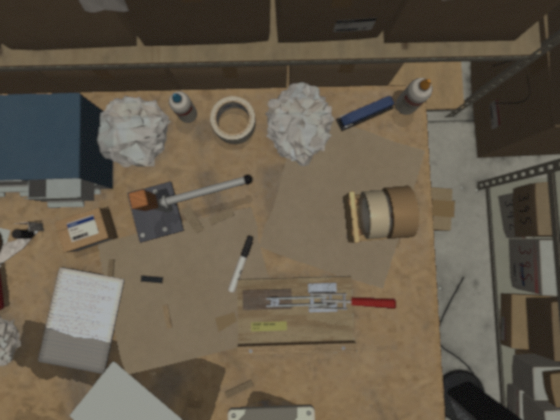

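View pics/side0.png

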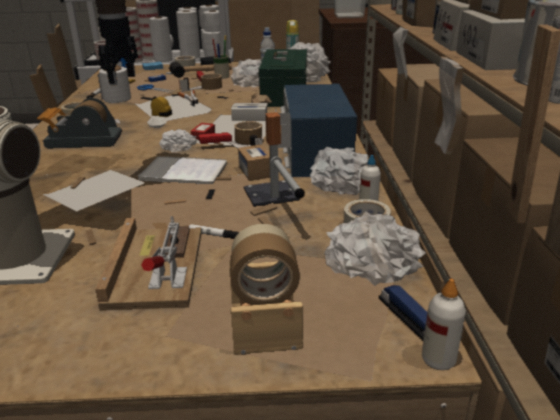

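Top view: stand with orange grip at about (138,200), arm running to its black tip at (248,180); cradle's left board at (355,217), rolls at (360–415,212). Side view: grip at (274,125), arm tip at (299,194), rolls at (265,265).

```bash
cat > h.py <<'E'
import numpy as np, cv2
np.set_printoptions(precision=4,suppress=True)
def info(n):
    from workcell import bot
    return bot.camera_info(n)
def cloud(n,d,W=None,inf=None):
    inf=inf or info(n); K=inf["K"]; W=inf["world_from_camera"] if W is None else W
    v,u=np.mgrid[0:d.shape[0],0:d.shape[1]]
    P=np.stack([(u-K[0,2])/K[0,0]*d,-(v-K[1,2])/K[1,1]*d,-d],-1)
    P=P@W[:3,:3].T+W[:3,3]; P[d<=0]=np.nan
    return P
E
python3 - <<'E'
from h import *
for n in ["top","side"]:
    d=np.load(f"pics/{n}0.npy"); P=cloud(n,d); im=cv2.imread(f"pics/{n}0.png")
    np.save(f"pics/{n}P.npy",P)
    x,y,z=P[...,0],P[...,1],P[...,2]
    def st(name,m):
        q=P[m]
        if len(q)<8: print(n,name,len(q)); return
        c=np.median(q,0); 
        r=cv2.minAreaRect((q[:,:2]*1000).astype(np.float32))
        w,V=np.linalg.eigh(np.cov(q[:,:2].T)); a=V[:,1]
        print(n,name,len(q),"med",c,"min",q.min(0),"max",q.max(0),"rect",r,"dir",a)
    reg=(y>0.0)&(y<0.4)&(x>0.35)&(x<0.6)
    if n=="top":
        box=np.zeros(d.shape,bool); box[160:245,120:260]=1
        box2=np.zeros(d.shape,bool); box2[170:255,335:430]=1
    else:
        box=np.zeros(d.shape,bool); box[105:208,235:305]=1
        box2=np.zeros(d.shape,bool); box2[220:355,225:310]=1
    st("bench",box&(abs(z)<.006))
    st("griptop",box&(z>.205)&(z<.235)&(y<.42))
    st("grip",box&(z>.15)&(z<.235)&(y<.42))
    st("arm",box&(z>.095)&(z<.13)&(y<.42))
    st("foot",box&(z>.006)&(z<.02))
    st("rolls",box2&(z>.11)&(z<.2))
    st("rolltop",box2&(z>.165)&(z<.2))
    st("boards",box2&(z>.08)&(z<.095))
ims=[]
a=cv2.imread("pics/top0.png")[150:260,110:440]; b=cv2.imread("pics/side0.png")[100:360,220:320]
a=cv2.resize(a,None,fx=2.4,fy=2.4,interpolation=cv2.INTER_CUBIC);cv2.imwrite("pics/topc.png",a)
E
```

```text
top bench 8229 med [0.5664 0.1447 0.0012] min [ 0.4593  0.013  -0.0049] max [0.6633 0.3401 0.006 ] rect ((562.7987670898438, 178.55438232421875), (327.4101867675781, 197.7508544921875), 88.3698501586914) dir [0.0984 0.9951]
top griptop 325 med [0.5477 0.2203 0.22  ] min [0.5318 0.2055 0.2051] max [0.5654 0.2391 0.2253] rect ((548.3402099609375, 222.3099365234375), (30.176034927368164, 30.937307357788086), 12.309898376464844) dir [0.1063 0.9943]
top grip 500 med [0.5465 0.2155 0.2185] min [0.5311 0.2049 0.1519] max [0.5655 0.2391 0.2253] rect ((548.3748779296875, 222.23269653320312), (30.29318618774414, 31.019773483276367), 13.733291625976562) dir [-0.7828  0.6222]
top arm 807 med [0.5718 0.1246 0.1177] min [0.5386 0.0224 0.0959] max [0.6051 0.2286 0.129 ] rect ((570.9666137695312, 126.46930694580078), (25.907413482666016, 213.54287719726562), 13.020766258239746) dir [-0.2432  0.97  ]
top foot 2046 med [0.5219 0.2358 0.0123] min [0.4599 0.0177 0.006 ] max [0.6509 0.3171 0.0198] rect ((562.142822265625, 169.89794921875), (295.5559387207031, 191.84979248046875), 87.25324249267578) dir [
[... 1839 characters left out ...]
783 med [ 0.512  -0.2779  0.1692] min [ 0.4612 -0.2969  0.11  ] max [ 0.5679 -0.1969  0.1862] rect ((513.0607299804688, -246.23976135253906), (104.3891830444336, 95.71749114990234), 3.6861109733581543) dir [-0.9951  0.0992]
side rolltop 1610 med [ 0.5125 -0.2681  0.1763] min [ 0.4722 -0.2949  0.165 ] max [ 0.5561 -0.1969  0.1862] rect ((513.1626586914062, -245.93820190429688), (82.28974151611328, 94.57158660888672), 3.6890146732330322) dir [-0.0667  0.9978]
side boards 1535 med [ 0.5136 -0.2916  0.0901] min [ 0.4558 -0.3133  0.08  ] max [ 0.5712 -0.1801  0.095 ] rect ((512.8412475585938, -246.09971618652344), (109.63247680664062, 130.98387145996094), 3.5328972339630127) dir [-0.0544  0.9985]
```

View pics/topc.png

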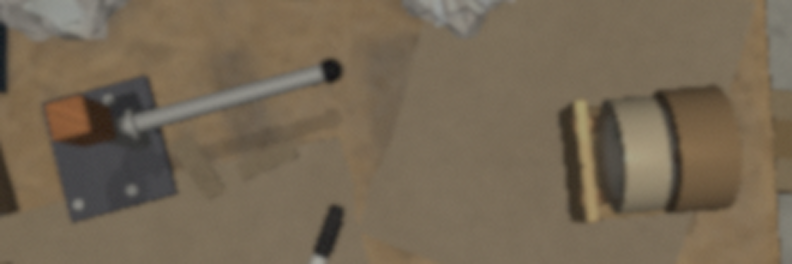

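Both views agree: grip centre about (0.547, 0.2215), top z 0.22; stand arm direction 13.5° from −y toward +x; cradle centre about (0.5145, −0.2455), axis 3.5°. I'll grip across the x faces, so turn the tool −0.555 rad and rise first.

>>> {"fn": "play_rows", "kwargs": {
  "moves": [
    [1,[0,0,-1.4],[0,0,-0.111]],
    [1,[0,0,-1.4],[0,0,-0.111]],
    [1,[0,0,-1.4],[0,0,-0.111]],
    [1,[0,0,-1.4],[0,0,-0.111]],
    [1,[0,0,-1.4],[0,0,-0.111]],
    [1,[0,0,0],[0,0,0]]
  ]
}}

```text
clock: 0.65
eef_pos: [0.1571, 0.4759, 0.3038]
tool_rot: [-0.119, 0.993, 0.002, 0.001]
ft_force: [-0.4, 0.0, 0.2]
grip_width: 0.0851
```

```bash
cat >> h.py <<'E'
from scipy.spatial.transform import Rotation as Rn
def delta(target,yaw=None):
    """tool-frame shift in cm to target; yaw = wanted angle (deg) of tool y in world"""
    from workcell import bot
    o=bot.get_obs(); R=Rn.from_quat(o["tool_rot"]).as_matrix()
    print("t",round(o["clock"],2),"pos",o["eef_pos"],"tooly",R[:,1],"toolz",R[:,2],"F",o["ft_force"],"w",round(o["grip_width"],4))
    print("shift cm",R.T@(np.array(target)-o["eef_pos"])*100,"yaw of y",np.degrees(np.arctan2(R[1,1],R[0,1])))
E
python3 -c "
from h import *
delta([.5468,.2215,.30])"
```

```text
t 0.65 pos [0.1571 0.4759 0.3038] tooly [-0.2357  0.9718  0.0039] toolz [ 0.0014  0.0043 -1.    ] F [-0.4205  0.0139  0.1538] w 0.0851
shift cm [-31.877  -33.9122   0.328 ] yaw of y 103.63411859778515
```

>>> {"fn": "play_rows", "kwargs": {
  "moves": [
    [1,[-2.4,-2.55,0],[0,0,0]],
    [1,[-2.4,-2.55,0],[0,0,0]],
    [1,[-2.4,-2.55,0],[0,0,0]],
    [1,[-2.4,-2.55,0],[0,0,0]],
    [1,[-2.4,-2.55,0],[0,0,0]],
    [1,[-2.4,-2.55,0],[0,0,0]],
    [1,[-2.4,-2.55,0],[0,0,0]],
    [1,[-2.4,-2.55,0],[0,0,0]],
    [1,[-2.4,-2.55,0],[0,0,0]],
    [1,[-2.4,-2.55,0],[0,0,0]],
    [1,[-2.4,-2.55,0],[0,0,0]],
    [1,[-2.4,-2.55,0],[0,0,0]]
  ]
}}

```text
clock: 1.65
eef_pos: [0.5093, 0.2433, 0.3001]
tool_rot: [-0.116, 0.993, -0.0, -0.001]
ft_force: [0.2, 0.0, 0.4]
grip_width: 0.0855
```

>>> {"fn": "play_rows", "kwargs": {
  "moves": [
    [1,[-1.5,-1.65,0],[0,0,0]],
    [1,[-1.5,-1.65,0],[0,0,0]],
    [1,[0,0,0],[0,0,0]],
    [1,[0,0,0],[0,0,0]]
  ]
}}

```text
clock: 1.98
eef_pos: [0.5456, 0.2186, 0.2995]
tool_rot: [-0.116, 0.993, -0.0, -0.001]
ft_force: [-0.5, -0.1, -0.6]
grip_width: 0.0855
```

Run:
```python
from h import *
from workcell import bot
delta([.5468,.2215,.162])
o=bot.get_obs(); im,d=bot.camera("wrist"); cv2.imwrite("pics/w1.png",im[:,:,::-1])
T=np.eye(4);T[:3,:3]=Rn.from_quat(o["tool_rot"]).as_matrix();T[:3,3]=o["eef_pos"]
P=cloud("wrist",d,T@info("wrist")["T_tool_cam"],info("wrist"))
m=(P[...,2]>.195)&(P[...,2]<.235)&(abs(P[...,0]-.547)<.05)&(abs(P[...,1]-.22)<.05)
q=P[m]; print(len(q),np.median(q,0),q.min(0),q.max(0),cv2.minAreaRect((q[:,:2]*1000).astype(np.float32)))
```

```text
t 1.98 pos [0.5456 0.2186 0.2995] tooly [-0.2297  0.9733 -0.0002] toolz [-0.0026 -0.0008 -1.    ] F [-0.5131 -0.0884 -0.5543] w 0.0855
shift cm [-0.2202  0.2541 13.7458] yaw of y 103.27672066210125
2286 [0.5417 0.2224 0.2192] [0.5282 0.2059 0.195 ] [0.5621 0.2401 0.2215] ((545.0087890625, 223.09249877929688), (29.548885345458984, 29.962867736816406), 14.165653228759766)
```

View pics/w1.png

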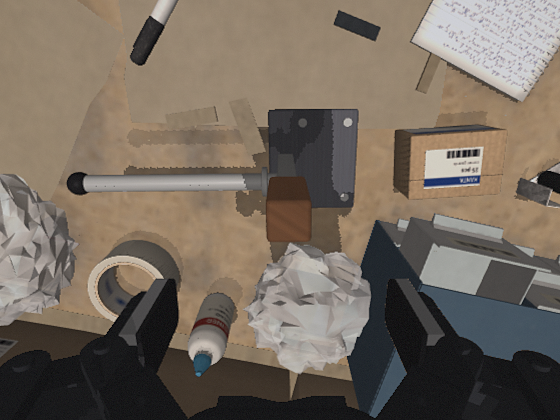

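Wrist view: grip at (289,215), arm level along row 182 in the image, so the yaw matches; fingers straddle it. Descending.

>>> {"fn": "play_rows", "kwargs": {
  "moves": [
    [1,[-0.1,0.3,2.0],[0,0,0]],
    [1,[0,0,2.5],[0,0,0]],
    [1,[0,0,2.5],[0,0,0]],
    [1,[0,0,2.5],[0,0,0]],
    [1,[0,0,2.5],[0,0,0]],
    [1,[0,0,1.7],[0,0,0]],
    [1,[0,0,0],[0,0,0]],
    [1,[0,0,0],[0,0,0]]
  ]
}}

```text
clock: 2.7
eef_pos: [0.5438, 0.2233, 0.1636]
tool_rot: [-0.118, 0.993, -0.0, -0.001]
ft_force: [-0.3, -0.2, 1.3]
grip_width: 0.0857
```

>>> {"fn": "play_rows", "kwargs": {
  "moves": [
    [-1,[0,0,0],[0,0,0]],
    [-1,[0,0,0],[0,0,0]],
    [-1,[0,0,0],[0,0,0]],
    [-1,[0,0,0],[0,0,0]],
    [-1,[0,0,0],[0,0,0]],
    [-1,[0,0,0],[0,0,0]],
    [-1,[0,0,0],[0,0,0]],
    [-1,[0,0,0],[0,0,0]],
    [-1,[0,0,0],[0,0,0]],
    [-1,[0,0,0],[0,0,0]]
  ]
}}

```text
clock: 3.53
eef_pos: [0.5462, 0.2233, 0.1655]
tool_rot: [-0.118, 0.993, 0.0, 0.001]
ft_force: [-0.2, 2.4, 6.0]
grip_width: 0.0295
```

>>> {"fn": "play_rows", "kwargs": {
  "moves": [
    [-1,[0,0,-0.5],[0,0,0]],
    [-1,[0,0,-1],[0,0,0]],
    [-1,[0,0,-1],[0,0,0]],
    [-1,[0,0,-0.5],[0,0,0]],
    [-1,[0,0,0],[0,0,0]],
    [-1,[0,0,0],[0,0,0]],
    [-1,[0,0,0],[0,0,0]]
  ]
}}

```text
clock: 4.12
eef_pos: [0.5452, 0.2226, 0.1938]
tool_rot: [-0.118, 0.993, -0.0, -0.0]
ft_force: [0.2, 0.1, -6.2]
grip_width: 0.029
```

```bash
cat >> h.py <<'E'
def look(tag,x0=.35,x1=.63,y0=-.12,y1=.28):
    """fit the steel arm axis between post and tip, from both cameras; report at arm top"""
    from workcell import bot
    for n in ["top","side"]:
        im,d=bot.camera(n); cv2.imwrite(f"pics/{n}{tag}.png",im[:,:,::-1]); np.save(f"pics/{n}{tag}.npy",cloud(n,d))
def armfit(tag,c,yaw,z):
    """c = expected post (x,y); yaw deg of arm dir; z expected arm height"""
    a=np.array([np.cos(np.radians(yaw)),np.sin(np.radians(yaw))]); b=np.array([-a[1],a[0]])
    for n in ["top","side"]:
        P=np.load(f"pics/{n}{tag}.npy").reshape(-1,3); q=P[:,:2]-c; s=q@a; t=q@b
        m=(s>.03)&(s<.19)&(abs(t)<.03)&(abs(P[:,2]-z)<.03)
        S,T,Z=s[m],t[m],P[m,2]; 
        k=np.round(S/.02); ss=[];zz=[];tt=[]
        for j in np.unique(k):
            w=k==j
            if w.sum()>5: ss.append(S[w].mean()); zz.append(np.percentile(Z[w],95)); tt.append((T[w].min()+T[w].max())/2)
        tip=(s>.15)&(s<.24)&(abs(t)<.03)&(abs(P[:,2]-z)<.03)
        print(n,m.sum(),"z-top fit (slope,at0)",np.polyfit(ss,zz,1),"lateral fit",np.polyfit(ss,tt,1),"tip s",s[tip].max() if tip.any() else None)
E
python3 - <<'E'
from h import *
delta([.5,.06,.19]); look("1"); armfit("1",[.546,.223],-76.5,.14)
E
```

```text
t 4.12 pos [0.5452 0.2226 0.1938] tooly [-0.234   0.9722 -0.0002] toolz [-0.0009 -0.0004 -1.    ] F [ 0.172   0.1064 -6.2487] w 0.029
shift cm [  8.1977 -14.7528   0.396 ] yaw of y 103.53260924066213
top 653 z-top fit (slope,at0) [0.0007 0.1485] lateral fit [0.0054 0.0011] tip s 0.20706059422025366
side 243 z-top fit (slope,at0) [-0.0022  0.1504] lateral fit [ 0.0154 -0.0037] tip s 0.20508001116423843
```

View pics/side1.png

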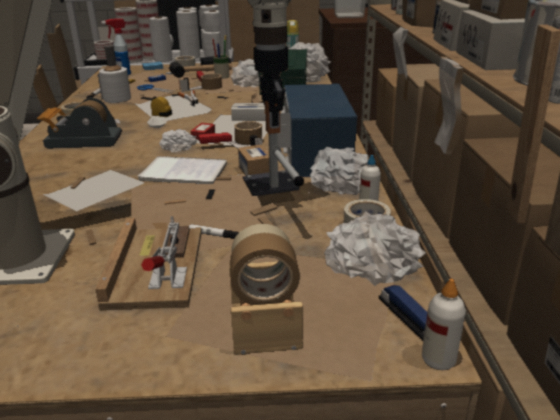

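Arm lifted level (slopes near 0; arm axis z about 0.141, so foot at about 0.030). Side picture: stand held at (275,120), rolls at (265,265) untouched. Turning to the cradle's axis.

>>> {"fn": "play_rows", "kwargs": {
  "moves": [
    [-1,[0,0,0],[0,0,0.04]],
    [-1,[0,0,0],[0,0,0.05]],
    [-1,[0,0,0],[0,0,0.05]],
    [-1,[0,0,0],[0,0,0.035]],
    [-1,[0,0,0],[0,0,0]],
    [-1,[0,0,0],[0,0,0]]
  ]
}}

```text
clock: 4.72
eef_pos: [0.5452, 0.2227, 0.1939]
tool_rot: [-0.031, 1.0, -0.0, -0.0]
ft_force: [0.4, 0.6, -6.5]
grip_width: 0.0292
```

Run:
```python
from h import *
delta([.4955,.065,.181])
```

```text
t 4.72 pos [0.5452 0.2227 0.1939] tooly [-0.0621  0.9981 -0.0003] toolz [-0.0008 -0.0003 -1.    ] F [ 0.3558  0.5643 -6.5099] w 0.0292
shift cm [  5.9409 -15.4297   1.2993] yaw of y 93.56282712882899
```

>>> {"fn": "play_rows", "kwargs": {
  "moves": [
    [-1,[0.3,-0.8,0],[0,0,0]],
    [-1,[0.6,-1.6,0],[0,0,0]],
    [-1,[0.8,-2.0,0],[0,0,0]],
    [-1,[0.8,-2.0,0],[0,0,0]],
    [-1,[0.8,-2.0,0],[0,0,0]],
    [-1,[0.8,-2.0,0.3],[0,0,0]],
    [-1,[0.8,-2.0,0.4],[0,0,0]],
    [-1,[0.7,-1.8,0.4],[0,0,0]],
    [-1,[0.3,-1.0,0.2],[0,0,0]],
    [-1,[0,-0.2,0],[0,0,0]],
    [-1,[0,0,0],[0,0,0]],
    [-1,[0,0,0],[0,0,0]]
  ]
}}

```text
clock: 5.72
eef_pos: [0.4968, 0.0661, 0.1818]
tool_rot: [-0.031, 1.0, 0.001, 0.001]
ft_force: [-0.0, 0.5, -5.3]
grip_width: 0.0289
```

Run:
```python
from h import *
from workcell import bot
o=bot.get_obs()
delta([.5087,-.151,.181]); look("2"); armfit("2",o["eef_pos"][:2],-86.5,.127)
P=np.load("pics/side2.npy").reshape(-1,3); T=np.load("pics/top2.npy").reshape(-1,3)
# cradle / rolls in cradle frame seen again, side+top
for n,P in(("top",T),("side",P)):
    m=(abs(P[:,0]-.514)<.07)&(abs(P[:,1]+.246)<.08)&(P[:,2]>.08)&(P[:,2]<.095)
    print(n,cv2.minAreaRect((P[m][:,:2]*1000).astype(np.float32)))
a=cv2.imread("pics/top2.png")[150:270,180:440]; b=cv2.imread("pics/side2.png")[90:370,190:350]
a=cv2.resize(a,None,fx=1.8,fy=1.8); b=cv2.resize(b,None,fx=1.8,fy=1.8)
c=np.zeros((504,760,3),np.uint8); c[:216,:468]=a; c[:,470:758]=b; cv2.imwrite("pics/c2.png",c)
```

```text
t 5.72 pos [0.4968 0.0661 0.1818] tooly [-0.0615  0.9981  0.001 ] toolz [ 0.0015  0.0011 -1.    ] F [-0.0234  0.4544 -5.3054] w 0.0289
shift cm [  0.1479 -21.7408   0.0575] yaw of y 93.52448971581894
top 508 z-top fit (slope,at0) [-0.0007  0.1367] lateral fit [0.0033 0.0025] tip s 0.20478355890742578
side 304 z-top fit (slope,at0) [-0.0025  0.1384] lateral fit [ 0.0035 -0.0004] tip s 0.19873246238115008
top ((516.1315307617188, -245.18515014648438), (109.23063659667969, 127.13961029052734), 3.510439872741699)
side ((512.23486328125, -245.49508666992188), (109.57482147216797, 132.85780334472656), 4.0474324226379395)
```

View pics/c2.png

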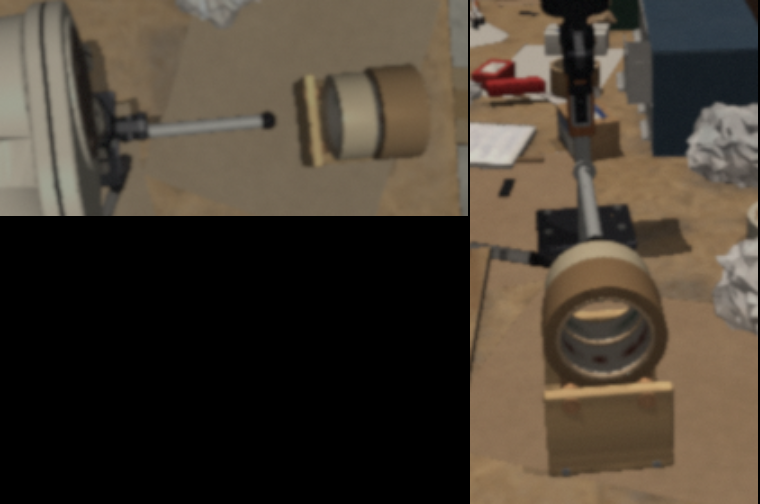

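Arm axis z about 0.128, aligned with the hole axis within about 2 mm (tip at (268,120) left panel, rolls at row 113). Slide in, 21.5 cm.

>>> {"fn": "play_rows", "kwargs": {
  "moves": [
    [-1,[0.1,-0.8,0],[0,0,0]],
    [-1,[0,-1.2,0],[0,0,0]],
    [-1,[0,-1.2,0],[0,0,0]],
    [-1,[0,-1.2,0],[0,0,0]],
    [-1,[0,-1.2,0],[0,0,0]],
    [-1,[0,-1.2,0],[0,0,0]],
    [-1,[0,-1.2,0],[0,0,0]],
    [-1,[0,-1.2,0],[0,0,0]],
    [-1,[0,-1.2,0],[0,0,0]],
    [-1,[0,-0.6,0],[0,0,0]]
  ]
}}

```text
clock: 6.65
eef_pos: [0.5019, -0.0465, 0.1813]
tool_rot: [-0.03, 1.0, -0.0, 0.0]
ft_force: [0.0, 0.5, -5.8]
grip_width: 0.0292
```

>>> {"fn": "play_rows", "kwargs": {
  "moves": [
    [-1,[0,-0.8,0],[0,0,0]],
    [-1,[0,-1.2,0],[0,0,0]],
    [-1,[0,-1.2,0],[0,0,0]],
    [-1,[0,-1.2,0],[0,0,0]],
    [-1,[0,-1.2,0],[0,0,0]],
    [-1,[0,-1.2,0],[0,0,0]],
    [-1,[0,-1.2,0],[0,0,0]],
    [-1,[0,-1.2,0],[0,0,0]],
    [-1,[0,-0.8,0],[0,0,0]],
    [-1,[0,-0.4,0],[0,0,0]],
    [-1,[0,0,0],[0,0,0]],
    [-1,[0,0,0],[0,0,0]]
  ]
}}

```text
clock: 7.65
eef_pos: [0.508, -0.1481, 0.1812]
tool_rot: [-0.03, 1.0, 0.0, -0.0]
ft_force: [-0.5, -0.7, -5.8]
grip_width: 0.0295
```

Run:
```python
from h import *
delta([.5087,-.151,.181]); look("3")
a=cv2.imread("pics/top3.png")[150:270,180:440]; b=cv2.imread("pics/side3.png")[90:370,190:350]
a=cv2.resize(a,None,fx=1.8,fy=1.8); b=cv2.resize(b,None,fx=1.8,fy=1.8)
c=np.zeros((504,760,3),np.uint8); c[:216,:468]=a; c[:,470:758]=b; cv2.imwrite("pics/c3.png",c)
```

```text
t 7.65 pos [ 0.508  -0.1481  0.1812] tooly [-0.0609  0.9981  0.0008] toolz [-0.0003  0.0008 -1.    ] F [-0.511  -0.7305 -5.8344] w 0.0295
shift cm [-0.0518 -0.2947  0.018 ] yaw of y 93.49110338376035
```

View pics/c3.png

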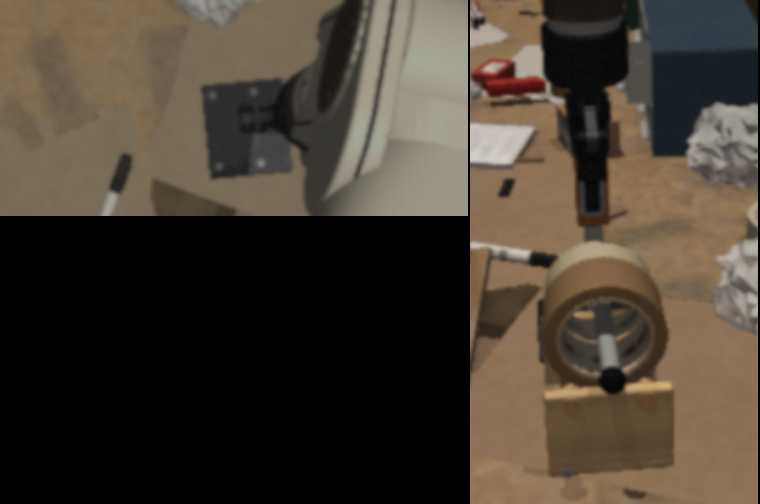

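The arm runs through both rolls, tip showing at (612,380) in the right panel. Lifting gently.

>>> {"fn": "play_rows", "kwargs": {
  "moves": [
    [-1,[0,0,-0.4],[0,0,0]],
    [-1,[0,0,-0.5],[0,0,0]],
    [-1,[0,0,-0.5],[0,0,0]],
    [-1,[0,0,-0.4],[0,0,0]],
    [-1,[0,0,-0.4],[0,0,0]],
    [-1,[0,0,-0.4],[0,0,0]],
    [-1,[0,0,-0.4],[0,0,0]],
    [-1,[0,0,-0.4],[0,0,0]],
    [-1,[0,0,-0.5],[0,0,0]],
    [-1,[0,0,-0.6],[0,0,0]],
    [-1,[0,0,-0.6],[0,0,0]],
    [-1,[0,0,-0.7],[0,0,0]]
  ]
}}

```text
clock: 8.75
eef_pos: [0.5079, -0.1482, 0.2397]
tool_rot: [-0.031, 1.0, 0.0, -0.0]
ft_force: [-0.2, -0.2, -6.9]
grip_width: 0.0294
```

>>> {"fn": "play_rows", "kwargs": {
  "moves": [
    [-1,[0,0,-0.7],[0,0,0]],
    [-1,[0,0,-0.7],[0,0,0]],
    [-1,[0,0,-0.7],[0,0,0]],
    [-1,[0,0,-0.7],[0,0,0]],
    [-1,[0,0,-0.7],[0,0,0]],
    [-1,[0,0,-0.7],[0,0,0]],
    [-1,[0,0,-0.5],[0,0,0]],
    [-1,[0,0,-0.3],[0,0,0]],
    [-1,[0,0,0],[0,0,0]],
    [-1,[0,0,0],[0,0,0]],
    [-1,[0,0,0],[0,0,0]],
    [-1,[0,0,0],[0,0,0]]
  ]
}}

```text
clock: 9.75
eef_pos: [0.5078, -0.1481, 0.2887]
tool_rot: [-0.031, 1.0, 0.0, -0.001]
ft_force: [-0.1, -0.1, -7.3]
grip_width: 0.0291
```

Run:
```python
from h import *
delta([.503,.12,.29]); look("4")
P=np.load("pics/side4.npy").reshape(-1,3); 
m=(abs(P[:,0]-.514)<.06)&(P[:,1]>-.32)&(P[:,1]<-.17)&(P[:,2]>.1)&(P[:,2]<.3); q=P[m]
print(q.min(0),q.max(0))
cv2.imwrite("pics/c4.png",cv2.resize(cv2.imread("pics/side4.png")[50:370,180:360],None,fx=1.8,fy=1.8))
```

```text
t 9.75 pos [ 0.5078 -0.1481  0.2887] tooly [-0.0612  0.9981  0.0004] toolz [-0.0012  0.0003 -1.    ] F [-0.0602 -0.1227 -7.2621] w 0.0291
shift cm [-1.1608 26.7896 -0.1182] yaw of y 93.50793960717604
[ 0.4561 -0.3199  0.1336] [ 0.5709 -0.17    0.2999]
```

View pics/c4.png

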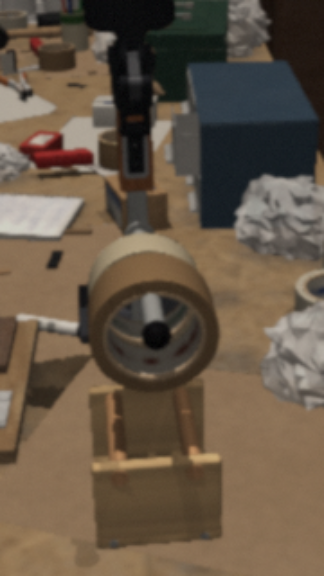

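Run:
```python
from h import *
P=np.load("pics/side4.npy").reshape(-1,3)
m=(abs(P[:,0]-.514)<.06)&(P[:,1]>-.31)&(P[:,1]<-.17)&(P[:,2]>.12)&(P[:,2]<.3)
for y in np.arange(-.31,-.17,.01):
    k=m&(abs(P[:,1]-y)<.005)
    if k.sum()>5: print(round(y,3),k.sum(),np.percentile(P[k,2],[2,98]),np.percentile(P[k,0],[2,98]))
T=np.load("pics/top3.npy").reshape(-1,3); T0=np.load("pics/topP.npy").reshape(-1,3)
for Q in(T,T0):
  for x0 in np.arange(.36,.6,.02):
    print(round(x0,2),[round(float(np.nanmax(np.append(Q[(abs(Q[:,0]-x0-.01)<.01)&(abs(Q[:,1]-y-.02)<.02),2],-1))),3) for y in np.arange(-.04,.24,.04)])
```

```text
-0.31 20 [0.2365 0.2442] [0.5095 0.5243]
-0.3 42 [0.2193 0.2446] [0.4692 0.5239]
-0.29 1897 [0.1548 0.2543] [0.4695 0.5676]
-0.28 447 [0.1653 0.256 ] [0.4707 0.565 ]
-0.27 428 [0.1659 0.2563] [0.4704 0.5601]
-0.26 385 [0.1656 0.2565] [0.4667 0.5595]
-0.25 355 [0.1661 0.2564] [0.468  0.5598]
-0.24 214 [0.1652 0.2564] [0.4681 0.5574]
-0.23 322 [0.1685 0.2552] [0.4674 0.5502]
-0.22 249 [0.169 0.255] [0.4669 0.5499]
-0.21 254 [0.1684 0.2555] [0.4647 0.552 ]
-0.2 108 [0.1678 0.2549] [0.4703 0.5526]
0.36 [0.023, 0.022, 0.023, 0.02, 0.005, 0.007, 0.006]
0.38 [0.022, 0.022, 0.021, 0.015, 0.005, 0.005, 0.009]
0.4 [0.005, 0.005, 0.022, 0.005, 0.005, 0.005, 0.007]
0.42 [0.005, 0.006, 0.021, 0.006, 0.006, 0.006, 0.005]
0.44 [0.006, 0.02, 0.023, 0.007, 0.006, 0.005, 0.006]
0.46 [0.005, 0.021, 0.02, 0.005, 0.005, 0.006, 0.005]
0.48 [0.007, 0.016, 0.014, 0.006, 0.011, 0.011, 0.006]
0.5 [0.006, 0.005, 0.005, 0.011, 0.011, 0.011, 0.006]
0.52 [0.005, 0.005, 0.01, 0.032, 0.009, 0.01, 0.005]
0.54 [0.006, 0.007, 0.007, 0.007, 0.005, 0.01, 0.005]
0.56 [0.006, 0.006, 0.004, 0.005, 0.006, 0.006, 0.005]
0.58 [0.005, 0.004, 0.006, 0.006, 0.006, 0.006, 0.005]
0.36 [0.023, 0.023, 0.022, 0.02, 0.005, 0.005, 0.009]
0.38 [0.022, 0.022, 0.021, 0.014, 0.005, 0.006, 0.01]
0.4 [0.004, 0.005, 0.021, 0.006, 0.007, 0.006, 0.006]
0.42 [0.007, 0.007, 0.021, 0.006, 0.007, 0.007, 0.006]
0.44 [0.007, 0.02, 0.023, 0.006, 0.005, 0.006, 0.007]
0.46 [0.005, 0.021, 0.022, 0.006, 0.006, 0.005, 0.007]
0.48 [0.007, 0.016, 0.016, 0.005, 0.011, 0.015, 0.016]
0.5 [0.006, 0.006, 0.006, 0.011, 0.01, 0.016, 0.017]
0.52 [0.006, 0.005, 0.009, 0.032, 0.009, 0.014, 0.224]
0.54 [0.008, 0.005, 0.005, 0.008, 0.117, 0.128, 0.225]
0.56 [0.006, 0.005, 0.118, 0.121, 0.122, 0.122, 0.223]
0.58 [0.005, 0.125, 0.122, 0.122, 0.116, 0.004, 0.017]
```

Both rolls hang on the arm (centres about 0.08 in the stand frame). The bench has small scraps, so I'll search the height map for a flat footprint.

Run:
```python
from h import *
P=np.load("pics/top3.npy")
z=cv2.medianBlur(P[...,2].astype(np.float32),3)
Q=np.c_[P[...,0].ravel(),P[...,1].ravel(),z.ravel()]
Q=Q[(Q[:,0]>.3)&(Q[:,0]<.8)&(Q[:,1]>-.17)&(Q[:,1]<.45)]
Q0=np.load("pics/topP.npy").reshape(-1,3); Q0=Q0[(Q0[:,1]<-.05)&(Q0[:,1]>-.33)&(Q0[:,0]>.3)&(Q0[:,0]<.8)]
A=np.r_[Q,Q0]
res=[]
for yaw in(-95,-86.5,-80,-76.5,-70):
  a=np.array([np.cos(np.radians(yaw)),np.sin(np.radians(yaw))]);b=np.array([-a[1],a[0]])
  for x in np.arange(.42,.6,.01):
    for y in np.arange(-.02,.26,.01):
      s=(A[:,:2]-[x,y])@a;t=(A[:,:2]-[x,y])@b
      f=(s>-.093)&(s<.028)&(abs(t)<.068)
      r=(s>.02)&(s<.22)&(abs(t)<.068)
      fz=A[f,2]; rz=A[r,2].max()
      res.append((np.percentile(fz,99.5),rz,yaw,x,y,f.sum()))
res=[r for r in res if r[1]<.026 and r[5]>200]; res.sort()
for r in res[:25]: print(np.round(r,4))
for r in res:
    if r[2] in(-76.5,-86.5) and abs(r[4]-.22)<.011: print("near orig",np.round(r,4)); break
```

```text
[   0.0027    0.0089  -95.        0.57      0.25   3016.    ]
[   0.0028    0.0089  -86.5       0.57      0.25   3020.    ]
[   0.0028    0.0089  -80.        0.57      0.25   3025.    ]
[   0.0028    0.0089  -86.5       0.57      0.23   3020.    ]
[   0.0028    0.0089  -86.5       0.57      0.24   3019.    ]
[   0.0028    0.0089  -95.        0.57      0.24   3013.    ]
[   0.0028    0.0089  -80.        0.57      0.24   3028.    ]
[   0.0028    0.0089  -80.        0.57      0.23   3015.    ]
[   0.0028    0.0083  -76.5       0.57      0.24   3023.    ]
[   0.0028    0.0089  -76.5       0.57      0.23   3021.    ]
[   0.0029    0.0177  -95.        0.56      0.24   3027.    ]
[   0.0029    0.0177  -95.        0.56      0.23   3021.    ]
[   0.0029    0.0089  -95.        0.57      0.23   3017.    ]
[   0.0029    0.0177  -95.        0.56      0.22   3017.    ]
[   0.0029    0.0089  -86.5       0.56      0.25   3025.    ]
[   0.0029    0.0089  -86.5       0.56      0.24   3018.    ]
[   0.0029    0.0089  -86.5       0.57      0.22   3011.    ]
[   0.0029    0.0089  -86.5       0.56      0.23   3024.    ]
[   0.0029    0.0089  -80.        0.56      0.23   3029.    ]
[   0.0029    0.0089  -80.        0.56      0.24   3025.    ]
[   0.0029    0.0089  -80.        0.56      0.25   3038.    ]
[   0.0029    0.0089  -76.5       0.56      0.23   3036.    ]
[   0.0029    0.0089  -76.5       0.56      0.24   3036.    ]
[   0.0029    0.0193  -95.        0.55      0.24   3024.    ]
[   0.0029    0.0196  -95.        0.54      0.24   3039.    ]
near orig [   0.0028    0.0089  -86.5       0.57      0.23   3020.    ]
```

Flat spot: origin (0.55, 0.23), same yaw. Carry there gently.

>>> {"fn": "play_rows", "kwargs": {
  "moves": [
    [-1,[0,0.2,0],[0,0,0]],
    [-1,[0,0.4,0],[0,0,0]],
    [-1,[-0.1,0.6,0],[0,0,0]],
    [-1,[-0.1,0.8,0],[0,0,0]],
    [-1,[-0.2,1.0,0],[0,0,0]],
    [-1,[-0.2,1.2,0],[0,0,0]],
    [-1,[-0.2,1.3,0],[0,0,0]],
    [-1,[-0.2,1.3,0],[0,0,0]],
    [-1,[-0.2,1.3,0],[0,0,0]],
    [-1,[-0.2,1.3,0],[0,0,0]],
    [-1,[-0.2,1.3,0],[0,0,0]],
    [-1,[-0.2,1.3,0],[0,0,0]]
  ]
}}

```text
clock: 10.85
eef_pos: [0.5187, -0.0253, 0.2894]
tool_rot: [-0.031, 1.0, 0.0, 0.0]
ft_force: [0.6, 0.4, -7.0]
grip_width: 0.0292
```

>>> {"fn": "play_rows", "kwargs": {
  "moves": [
    [-1,[-0.2,1.3,0],[0,0,0]],
    [-1,[-0.2,1.3,0],[0,0,0]],
    [-1,[-0.2,1.3,0],[0,0,0]],
    [-1,[-0.2,1.3,0],[0,0,0]],
    [-1,[-0.2,1.3,0],[0,0,0]],
    [-1,[-0.2,1.3,0],[0,0,0]],
    [-1,[-0.2,1.3,0],[0,0,0]],
    [-1,[-0.2,1.3,0],[0,0,0]],
    [-1,[-0.2,1.3,0],[0,0,0]],
    [-1,[-0.2,1.3,0],[0,0,0]],
    [-1,[-0.2,1.3,0],[0,0,0]],
    [-1,[-0.2,1.3,0],[0,0,0]]
  ]
}}

```text
clock: 11.85
eef_pos: [0.5332, 0.1311, 0.2892]
tool_rot: [-0.031, 1.0, -0.0, -0.0]
ft_force: [-0.4, -0.5, -7.7]
grip_width: 0.0292
```

>>> {"fn": "play_rows", "kwargs": {
  "moves": [
    [-1,[-0.2,1.3,0],[0,0,0]],
    [-1,[-0.2,1.3,0],[0,0,0]],
    [-1,[-0.2,1.3,0],[0,0,0]],
    [-1,[-0.2,1.1,0],[0,0,0]],
    [-1,[-0.2,0.9,0],[0,0,0]],
    [-1,[-0.2,0.7,0],[0,0,0]],
    [-1,[-0.2,0.5,0],[0,0,0]],
    [-1,[-0.1,0.3,0],[0,0,0]],
    [-1,[-0.1,0.1,0],[0,0,0]],
    [-1,[0,0,0],[0,0,0]],
    [-1,[0,0,0],[0,0,0]],
    [-1,[0,0,0],[0,0,0]]
  ]
}}

```text
clock: 12.85
eef_pos: [0.5445, 0.2051, 0.2894]
tool_rot: [-0.03, 1.0, -0.0, -0.0]
ft_force: [0.3, -0.5, -7.3]
grip_width: 0.0295
```

Run:
```python
from h import *
from workcell import bot
delta([.55,.23,.166]); look("5"); o=bot.get_obs()
armfit("5",o["eef_pos"][:2],-86.5,o["eef_pos"][2]-.054)
cv2.imwrite("pics/c5.png",cv2.resize(cv2.imread("pics/side5.png")[20:270,180:440],None,fx=2,fy=2))
```

```text
t 12.85 pos [0.5445 0.2051 0.2894] tooly [-0.0604  0.9982 -0.0002] toolz [-0.0001 -0.0002 -1.    ] F [ 0.3411 -0.526  -7.2626] w 0.0295
shift cm [-0.7002  2.4514 12.3368] yaw of y 93.46213166210526
top 2149 z-top fit (slope,at0) [-0.0296  0.2542] lateral fit [ 0.0097 -0.0001] tip s 0.20568288105917712
side 666 z-top fit (slope,at0) [-0.1045  0.2664] lateral fit [-0.0062  0.0006] tip s 0.20677635920642867
```

View pics/c5.png

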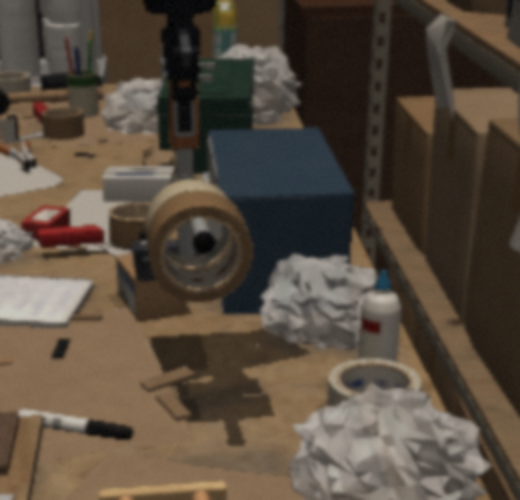

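Both rolls still hang on the arm at (200,240), tip at (203,243). Lowering.

>>> {"fn": "play_rows", "kwargs": {
  "moves": [
    [-1,[-0.1,0.3,0.2],[0,0,0]],
    [-1,[-0.1,0.6,0.5],[0,0,0]],
    [-1,[-0.1,0.7,0.8],[0,0,0]],
    [-1,[-0.1,0.5,1.2],[0,0,0]],
    [-1,[-0.1,0.3,1.3],[0,0,0]],
    [-1,[0,0,1.4],[0,0,0]],
    [-1,[0,0,1.4],[0,0,0]],
    [-1,[0,0,1.3],[0,0,0]],
    [-1,[0,0,1.1],[0,0,0]],
    [-1,[0,0,0.9],[0,0,0]],
    [-1,[0,0,0.7],[0,0,0]],
    [-1,[0,0,0.5],[0,0,0]]
  ]
}}

```text
clock: 13.95
eef_pos: [0.5476, 0.2302, 0.1749]
tool_rot: [-0.031, 1.0, -0.0, -0.001]
ft_force: [-0.5, 0.7, -7.8]
grip_width: 0.0298
```

>>> {"fn": "play_rows", "kwargs": {
  "moves": [
    [-1,[0,0,0.3],[0,0,0]],
    [-1,[0,0,0.1],[0,0,0]],
    [-1,[0,0,0.1],[0,0,0]],
    [-1,[0,0,0.1],[0,0,0]],
    [-1,[0,0,0],[0,0,0]],
    [-1,[0,0,0],[0,0,0]],
    [-1,[0,0,0],[0,0,0]]
  ]
}}

```text
clock: 14.53
eef_pos: [0.5482, 0.23, 0.1707]
tool_rot: [-0.031, 1.0, 0.0, 0.0]
ft_force: [0.2, -1.1, -6.6]
grip_width: 0.0294
```

>>> {"fn": "play_rows", "kwargs": {
  "moves": [
    [-1,[0,0,0.1],[0,0,0]],
    [-1,[0,0,0.1],[0,0,0]],
    [-1,[0,0,0.1],[0,0,0]],
    [-1,[0,0,0],[0,0,0]],
    [-1,[0,0,0],[0,0,0]]
  ]
}}

```text
clock: 14.95
eef_pos: [0.5479, 0.2299, 0.1671]
tool_rot: [-0.031, 1.0, -0.0, -0.0]
ft_force: [0.4, 0.5, -7.1]
grip_width: 0.0294
```

>>> {"fn": "play_rows", "kwargs": {
  "moves": [
    [-1,[0,0,0.1],[0,0,0]],
    [-1,[0,0,0],[0,0,0]],
    [-1,[0,0,0],[0,0,0]]
  ]
}}

```text
clock: 15.2
eef_pos: [0.548, 0.2299, 0.1662]
tool_rot: [-0.031, 1.0, -0.0, -0.0]
ft_force: [0.3, -0.1, -6.5]
grip_width: 0.0292
```

>>> {"fn": "play_rows", "kwargs": {
  "moves": [
    [-1,[0,0,0.1],[0,0,0]],
    [-1,[0,0,0],[0,0,0]],
    [-1,[0,0,0],[0,0,0]]
  ]
}}

```text
clock: 15.45
eef_pos: [0.5482, 0.2301, 0.1656]
tool_rot: [-0.031, 1.0, 0.0, 0.0]
ft_force: [-1.0, 0.2, -5.5]
grip_width: 0.0292
```

Force is beginning to drop; continue by a millimetre at a time.

>>> {"fn": "play_rows", "kwargs": {
  "moves": [
    [-1,[0,0,0.1],[0,0,0]],
    [-1,[0,0,0],[0,0,0]],
    [-1,[0,0,0],[0,0,0]]
  ]
}}

```text
clock: 15.7
eef_pos: [0.5482, 0.2301, 0.1656]
tool_rot: [-0.031, 1.0, 0.0, 0.001]
ft_force: [-3.0, -0.7, 3.0]
grip_width: 0.0294
```

>>> {"fn": "play_rows", "kwargs": {
  "moves": [
    [-1,[0,0,0.05],[0,0,0]],
    [-1,[0,0,0],[0,0,0]],
    [-1,[0,0,0],[0,0,0]]
  ]
}}

```text
clock: 15.95
eef_pos: [0.5482, 0.2301, 0.1655]
tool_rot: [-0.031, 1.0, 0.0, 0.001]
ft_force: [-4.8, -1.3, 6.9]
grip_width: 0.0296
```

Contact is firm (about 7 N of push). Release slowly by widths, then rise.

>>> {"fn": "play_rows", "kwargs": {
  "moves": [
    [-0.2,[0,0,0],[0,0,0]],
    [-0.1,[0,0,0],[0,0,0]],
    [0.1,[0,0,0],[0,0,0]],
    [0.3,[0,0,0],[0,0,0]],
    [0.6,[0,0,0],[0,0,0]],
    [1,[0,0,0],[0,0,0]],
    [1,[0,0,0],[0,0,0]],
    [1,[0,0,0],[0,0,0]],
    [1,[0,0,0],[0,0,0]]
  ]
}}

```text
clock: 16.7
eef_pos: [0.5481, 0.23, 0.1638]
tool_rot: [-0.031, 1.0, 0.0, 0.0]
ft_force: [-0.6, 0.1, -0.1]
grip_width: 0.0855
```

Run:
```python
from h import *
look("6"); delta([.548,.23,.3])
cv2.imwrite("pics/c6.png",cv2.resize(cv2.imread("pics/side6.png")[40:270,180:440],None,fx=2,fy=2))
```

```text
t 16.8 pos [0.5481 0.23   0.1638] tooly [-0.0612  0.9981 -0.    ] toolz [ 0. -0. -1.] F [-0.5439  0.1674  0.2147] w 0.0851
shift cm [  0.0051   0.0032 -13.6222] yaw of y 93.50877438814645
```

View pics/c6.png

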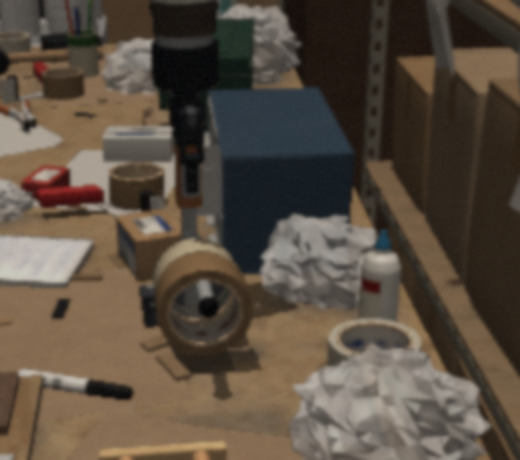

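The stand is upright with the rolls hanging at (205,300). Straight up, then settle.

>>> {"fn": "play_rows", "kwargs": {
  "moves": [
    [1,[0,0,-0.5],[0,0,0]],
    [1,[0,0,-1.5],[0,0,0]],
    [1,[0,0,-2.5],[0,0,0]],
    [1,[0,0,-3],[0,0,0]],
    [1,[0,0,-3],[0,0,0]],
    [1,[0,0,-3],[0,0,0]],
    [1,[0,0,-2],[0,0,0]],
    [1,[0,0,0],[0,0,0]],
    [1,[0,0,0],[0,0,0]],
    [1,[0,0,0],[0,0,0]],
    [1,[0,0,0],[0,0,0]],
    [1,[0,0,0],[0,0,0]]
  ]
}}

```text
clock: 17.8
eef_pos: [0.5474, 0.2297, 0.3171]
tool_rot: [-0.031, 1.0, -0.001, -0.002]
ft_force: [-0.4, -0.7, -0.4]
grip_width: 0.0855
```

Run:
```python
from h import *
from workcell import bot
delta([.548,.23,.3]); look("7")
P=np.load("pics/side7.npy").reshape(-1,3); c=np.array([.548,.23]); a=np.array([.061,-.998]);b=np.array([.998,.061])
s=(P[:,:2]-c)@a; t=(P[:,:2]-c)@b
m=(abs(t)<.06)&(P[:,2]>.016)
for s0 in np.arange(-.01,.22,.01):
    k=m&(abs(s-s0)<.005)
    if k.sum()>5: print(round(s0,3),k.sum(),"z",np.percentile(P[k,2],[1,99]),"t",np.percentile(t[k],[1,99]))
cv2.imwrite("pics/c7.png",cv2.resize(cv2.imread("pics/side7.png")[40:270,180:440],None,fx=2,fy=2))
```

```text
t 17.8 pos [0.5474 0.2297 0.3171] tooly [-0.0611  0.9981 -0.0011] toolz [-0.003  -0.0013 -1.    ] F [-0.4018 -0.7362 -0.3596] w 0.0855
shift cm [-0.0643  0.0304  1.7133] yaw of y 93.5047078417207
-0.01 40 z [0.0161 0.4298] t [-0.0568  0.0118]
0.0 112 z [0.0166 0.4636] t [-0.0529  0.015 ]
0.01 503 z [0.0259 0.4632] t [-0.0372  0.0351]
0.02 198 z [0.0167 0.4675] t [-0.0505  0.0324]
0.03 273 z [0.3934 0.4683] t [-0.0277  0.025 ]
0.04 182 z [0.342  0.4685] t [-0.0169  0.0141]
0.05 212 z [0.045  0.3926] t [-0.0417  0.0358]
0.06 201 z [0.0465 0.438 ] t [-0.0484  0.0347]
0.07 390 z [0.046  0.4365] t [-0.0459  0.0362]
0.08 146 z [0.0412 0.386 ] t [-0.047   0.0404]
0.09 116 z [0.0421 0.1334] t [-0.0449  0.0402]
0.1 143 z [0.0431 0.1341] t [-0.0473  0.0475]
0.11 161 z [0.0425 0.1351] t [-0.0492  0.045 ]
0.12 149 z [0.0427 0.1343] t [-0.0499  0.0442]
0.13 178 z [0.0425 0.1342] t [-0.048   0.0472]
0.14 855 z [0.0303 0.133 ] t [-0.0481  0.0528]
0.15 32 z [0.0571 0.1329] t [-0.0377  0.0484]
0.16 18 z [0.1145 0.122 ] t [-0.007   0.0072]
0.17 15 z [0.115  0.1224] t [-0.0075  0.0063]
0.18 13 z [0.117  0.1228] t [-0.007   0.0077]
0.19 19 z [0.1043 0.1245] t [-0.0087  0.0094]
0.2 68 z [0.1057 0.1245] t [-0.0089  0.0097]
```

View pics/c7.png

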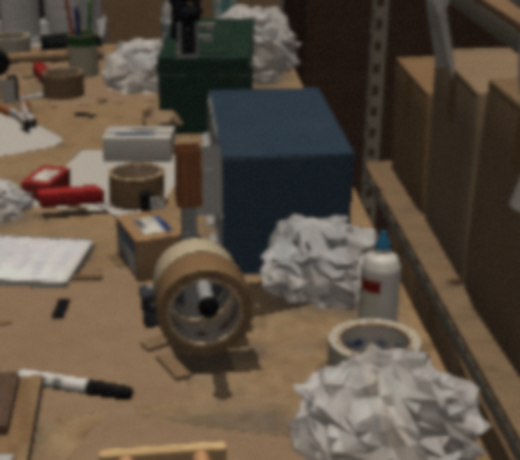

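The gripper is clear. The stand is upright, its post vertical at (188,190), and the rolls' centres sit at about 70 and 120 mm along the arm, at height 0.08. Handing in.

```bash
python3 -c "
from workcell import bot
print(bot.job_done())"
```

```text
the job is handed in; nothing more can be done
None
```

I picked up the stand by its grip, ran its arm through both rolls in the cradle, and lifted them off together. I then set the stand down on a clear, flat patch of bench at about (0.548, 0.230), let go and handed the job in at 17.9 s. `job_done()` gives no verdict, so I don't have a pass or fail.

**Final check, with the gripper 15 cm above the grip:**
- **Stand:** it stands upright. The top of the arm reads 0.119–0.124 m near the tip, against 0.118 m expected (camera error is about 2 mm).
- **Rolls:** both hang on the arm, about 70 mm (narrow) and 120 mm (wide) from the post. Their centres are about 0.08 m above the bench.
- **Forces:** my readings stayed below 10 N throughout.

**Checks that disagreed:**
- The top and side cameras differed by about 3–4 mm in x.
- A level check of the arm while it carried the rolls gave false slopes, because roll points got into the fit. I went by the pictures there instead.
- I judged the stand to be at rest from pictures before and after I raised the gripper. I did not measure its speed.

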